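Change the dish under the inspection head without lifting it

TASK

The wide dish under the inspection head has been looked at: slide it along the plate to the empty ring in front of the bent-metal backstop, and only then slide the tall, narrow dish that waits on the other ring under the inspection head. Their contents have settled, so keep both dishes level and on the plate all the way, never lifted, and leave each one centred in its ring with its handle over the ring's straight engraved line. Do not disturb the bottle and the vial that stand on the plate, and let go at the end.

Things in the scene. Friction and masses are not known exactly. Their poses are not given: they have to be found in the camera images.
- station: Fixed grey laminate plate, 180 (x) x 500 (y) mm, top 20 mm above its origin, which is at desk level under its centre; x points to its back edge, y to its left along the row of rings. Three 92 mm rings are engraved in the top, centred at x = +20 and y = -185, 0, +185 mm, each with a straight line running out at 45 degrees to the front right (-x, -y). The plate before the rings (x below -25 mm) is clear.
- view_ring (a point): Centre of the middle ring, on the plate top under the inspection head. Its axes are turned +45 degrees about z from the station's, so that its -x points along the engraved handle lines, which are parallel at all three rings: a dish whose axes are parallel to these stands right.
- wide_dish: Loose round steel dish, flat glass cover fixed on, 72 mm in diameter, 37 mm high, 0.3 to 0.5 kg; origin at the centre of its underside. A level bar handle points to the dish's own -x: 12 mm wide and high, black from 44 to 92 mm from the dish's axis, centre line 30 mm above the underside. Starts under the inspection head, its handle 25 to 51 degrees right of the station's front (-x).
- tall_dish: Loose round steel dish, flat glass cover fixed on, 58 mm in diameter, 59 mm high, 0.3 to 0.5 kg; origin at the centre of its underside. A level bar handle points to the dish's own -x: 12 mm wide and high, black from 37 to 92 mm from the dish's axis, centre line 30 mm above the underside. Starts on the left or the right ring, its handle 25 to 51 degrees right of the station's front (-x).
- backstop: Fixed bent steel sheet, 84 mm wide (y) and 36 mm high, standing upright 50 mm behind (+x of) the centre of the ring that it belongs to, the left or the right one. Its origin is that ring's centre on the plate top, where the wide dish must go; axes as the station's. (Keep the arm clear of the computer tower, 370 mm high, that stands left of the plate, beyond y = 0.29 m.)
- bottle: Loose standing reagent bottle, 48 mm in diameter, 96 mm high, on the plate between two rings, 25 to 45 mm behind the line through the ring centres; origin at the centre of its underside. Leave it where it is.
- vial: Loose standing slim vial, 32 mm in diameter, 96 mm high, on the plate between the other two rings, 25 to 45 mm behind the line through the ring centres; origin at the centre of its underside. Leave it where it is.
- head (a point): Centre of the underside of the grey round inspection head, fixed over the middle ring: 104 mm in diameter, 36 mm thick, a 60 mm lens tube 18 mm higher on top, its underside 75 mm above the plate top; carried by an upright 18 mm column 91 mm behind this point (station +x), 157 mm high from the desk. Axes as the station's.

How it is judged (in metres and radians):
On the way, in this order (a step that is already met when the one before it is completed fails the run):
1. the wide dish stands centred on the ring in front of the backstop, while the tall dish has not yet come near the view ring (horizontal distance between wide_dish and backstop below 0.01 m and horizontal distance between tall_dish and view_ring above 0.1 m), for 0.2 s.
2. the tall dish stands centred on the ring under the inspection head (horizontal distance between tall_dish and view_ring below 0.01 m), for 0.2 s.
At the end, for the whole second after the job is handed in: The wide dish stands within 10 mm of the centre of the backstop's ring and the tall dish within 10 mm of the centre of the ring under the head, both flat on the plate and at rest, their handles over the rings' engraved lines within 10 degrees (horizontal distance between wide_dish and backstop below 0.01 m and horizontal distance between tall_dish and view_ring below 0.01 m and angle between the x axis of each of wide_dish, tall_dish and the x axis of view_ring, either way round below 0.175 rad and z of each of wide_dish, tall_dish in the frame of station below 0.023 m and linear speed of each of wide_dish, tall_dish below 0.02 m/s); the robot touches nothing.
It fails at once if a dish is lifted off the plate (more than 6 mm) or slid off it (z of any of wide_dish, tall_dish in the frame of station above 0.026 m or z of any of wide_dish, tall_dish in the frame of station below 0.014 m).
It fails at once if a dish is tipped by more than 8 degrees (angle between any of wide_dish, tall_dish's own z axis and vertical above 0.14 rad).
It fails at once if the bottle or the vial is pushed (more than 15 mm) or tipped (distance of any of bottle, vial from where it was at the start of the episode above 0.015 m or angle between any of bottle, vial's own z axis and vertical above 0.25 rad).
It also fails if it takes over 64 s, if anything falls off the work surface, if the arm or the gripper's body presses on something with over 40 N, if the wrist force passes 120 N, or if a joint passes its speed limit or range.

ROBOT

A 6-joint arm with a two-finger parallel gripper is mounted at the origin on a cart in front of the work surface, level with it; the furniture and walls round the work are solid. World frame = base frame: x ahead of the robot, y to its left, z up, the work surface at z = 0. Lengths are in m, angles in degrees, forces in N, time in s.
With the tool pointing down it reaches from about 0.3 to 0.75 m from the base axis. Payload 8.5 kg.
Tool frame: the origin (TCP) lies at the very end of the fingers, on their centre line; the grasp point (between the pads) lies 19 mm behind it; z points along the fingers, y is the direction in which the jaws open and shut (so a half turn about z gives the same grasp; the last joint's range is limited). The gripper opens to 85 mm and grips with 20 to 120 N. Pads are 22 mm wide; open, the fingers measure 114 mm over their backs; the gripper's body (76 mm by 85 mm) begins 54 mm behind the grasp point. The pads swing forward as they close: fully open they stand 13 mm farther back than shut.
Start: joints at [-78.169, 21.807, 74.336, -0, 83.858, -12.336], TCP at [0.225, -0.502, 0.231] pointing down, gripper open.
Joint ranges: [-178.18, 178.18], [-50.72, 133.34], [12.68, 142.11], [-81.47, 261.47], [9.98, 163.14], [-165.26, 165.26]. Speed limits (degrees/s): [136.94, 136.94, 180, 180, 180, 180].

INTERFACE

Orientations are given as a 3x3 rotation matrix whose columns are the frame's x, y, z axes.
In Python, from rig import env, vision, close_job, spotter gives the robot as it stands. The module is installed in compiled form; this text tells all that it offers.
- The arm moves only by the tool jog_arm, never from a script. Its argument "plan" is a list that holds one entry, the list of rows, each a list of 6 numbers: the shift along the tool's x, y, z in units of 40 mm (1.0 is 40 mm), then the turn, a rotation vector about the tool's x, y, z in units of 0.15 rad (1.0 is 0.15 rad). A call has 1 to 10 rows; each row shifts and turns the commanded pose from where the row before left it, along the tool's axes as they then stand; what a row does not reach is not made up. A row lasts 1/10 s, in which the tool goes at most 50 mm and 8.59 degrees, less where a joint would pass 70% of its speed; a pose out of reach is approached as far as the arm can. A call with a number of a shift or a turn outside -1 to 1 is refused whole. A call with a gripper value outside its range is refused whole. "grip" is the opening, from -1 (shut) to 1 (fully open), set as the call begins (left out, the last holds). The fingers move at their own pace and stop on an object; "squeeze" is the grip in N (left out, the last holds). Time passes only in rows, so rows that do not move let the fingers close. It gives the time, the measured TCP pose, the force and the opening at its end, in the units of the state.
- env.observe(): the state, without advancing time (a new reading comes with each control period).
- vision.get_image(name): name is "scene" or "top"; returns (picture, depth): 400x640x3 uint8, red, green, blue; 400x640 float32, m along the optical axis (not along the pixel's ray), 0 where there is no reading.
- vision.camera_info(name): a dict with "fx", "fy", "cx", "cy" (pixels), "rvec" (rotation vector, rad) and "tvec" (3), from world to camera coordinates, as OpenCV has them. Camera axes: x right, y down, z forward; pixel columns grow to the right and rows downward; lengths in m; the calibration is good to about 2 mm. A picture is of the moment at which its call begins. camera_info takes no time and is no camera call.
- close_job(): hands the job in, once; it reports no verdict.
Trained networks look in the newest picture that a camera, given by its name, has taken for a name from the list of things; names that differ only in an ending like _2 or _b are one class to them, and where a whole thing is asked for, a point or a joint stands for the part that bears it (a point fixed in the world has none). Each returns a list of dicts, best first, with "score" (0 to 1); they miss things now and then, are a little off and sometimes report something else, mostly with a low value. They report only what shows in the picture. A call takes as long as a camera call.
- spotter.trace(camera, query): "pixels" (400x640 bool, what is visible of it) and "rect" ([left, top, right, bottom] in pixels, round what is visible of it).
The state is a dict: "time_s": time; "q": joint angles; "qvel": joint speeds; "joint_efforts": joint torques, N m; "position": TCP position; "tool_rot": TCP orientation; "ft_force": force on the tool from outside, world axes, zero at the start; "wrist_torque": the same for the moment, N m; "grip_width": finger opening in m.
Only numpy, scipy, OpenCV 4.12 (cv2) and the standard library are available. Lean on these libraries where they do the work, as an engineer would, in place of code of your own. Each camera call takes 0.05 s, during which the arm holds its last target.

## Working session

There is one attempt and no reset: what is moved stays moved. The work goes in short steps, Python scripts to look and compute and a tool call to move; the robot and the scene stay as the last step left them, time stands still between calls to the robot, and variables do not carry over. Pictures are saved under pics/ and viewed, and the job is handed in when it is done.

Besides the shell and the picture viewer there is one more tool, called after "Request:" by a JSON object that holds its "op" and its "data". jog_arm: Moves the arm, as the interface text tells. Its arguments: {"type":"object","properties":{"plan":{"type":"array"},"grip":{"type":"number"},"squeeze":{"type":"number"}},"required":["plan"]}

```bash
mkdir -p pics; ls; python3 - <<'E'
from rig import env, vision, close_job, spotter
import cv2, numpy as np
s=env.observe(); print(s)
for n in ("scene","top"):
    im,d=vision.get_image(n); cv2.imwrite(f"pics/{n}0.png",im[:,:,::-1]); np.savez(f"pics/{n}0.npz",im=im,d=d)
    print(n,vision.camera_info(n))
E
```

```text
pics
{'time_s': 0.0, 'q': array([-7.81677760e+01,  2.18408835e+01,  7.43857602e+01,  1.11413328e-03,
        8.38569293e+01, -1.23345250e+01]), 'qvel': array([-0.02226185,  0.01842697, -0.02452132,  0.06725566, -0.03411517,
        0.02701585]), 'joint_efforts': array([ 7.97833582e-04, -4.48458838e+01, -2.31273615e+01, -1.45884514e-04,
        4.80976654e-03,  1.49697104e-05]), 'position': array([ 0.22511842, -0.50149675,  0.23070685]), 'tool_rot': array([[ 9.12358761e-01,  4.09391514e-01, -2.80163170e-04],
       [ 4.09391477e-01, -9.12357698e-01,  1.43159669e-03],
       [ 3.30474512e-04, -1.42082620e-03, -9.99998936e-01]]), 'ft_force': array([0.24201845, 0.0005612 , 0.23603819]), 'wrist_torque': array([-0.00493882, -0.00836691, -0.00641799]), 'grip_width': 0.0854620076629568}
scene {'fx': 404.68171247309886, 'fy': 404.68171247309886, 'cx': 315.1808863753254, 'cy': 194.8687981236107, 'rvec': array([ 1.11405488, -2.36710281,  1.0361653 ]), 'tvec': array([0.41427837, 0.43406969, 0.52544876])}
top {'fx': 494.5865279109621, 'fy': 494.5865279109621, 'cx': 316.9169546949669, 'cy': 192.53914402921507, 'rvec': array([ 2.13273908, -2.17220878,  0.12208578]), 'tvec': array([-0.01876459,  0.67795463,  0.94699957])}
```

View pics/scene0.png

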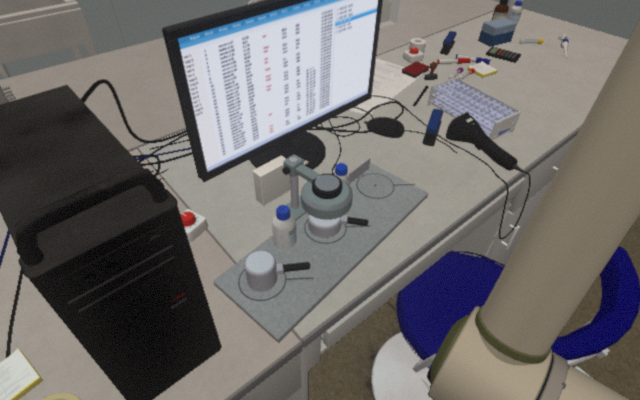

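View pics/top0.png

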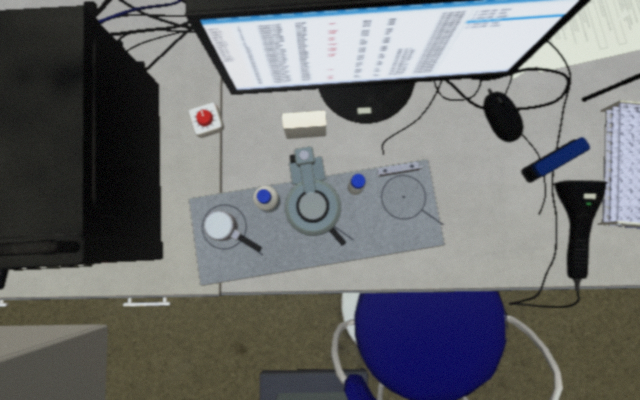

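The top picture shows the backstop and the empty ring on the right (403,197). The wide dish is under the head at (313,207), and the tall dish is on the left ring at (220,226). The bottle stands at (265,197) and the vial at (358,182). Next I'll fit the plate pose and the dishes.

```bash
cat > h.py <<'E'
import numpy as np, cv2
from rig import env, vision, spotter
def cam(n):
    c=vision.camera_info(n); K=np.array([[c['fx'],0,c['cx']],[0,c['fy'],c['cy']],[0,0,1]]); R=cv2.Rodrigues(c['rvec'])[0]; t=np.array(c['tvec']); return K,R,t
def toplane(n,uv,z):
    K,R,t=cam(n); uv=np.atleast_2d(uv).astype(float); r=np.c_[(uv[:,0]-K[0,2])/K[0,0],(uv[:,1]-K[1,2])/K[1,1],np.ones(len(uv))]@R
    C=-R.T@t; return C+r*((z-C[2])/r[:,2])[:,None]
def cloud(n,d,m):
    K,R,t=cam(n); v,u=np.nonzero(m&(d>0)); z=d[v,u]; P=np.c_[(u-K[0,2])/K[0,0]*z,(v-K[1,2])/K[1,1]*z,z]; return (P-t)@R, np.c_[u,v]
def proj(n,P):
    K,R,t=cam(n); return cv2.projectPoints(np.atleast_2d(P).astype(float),cv2.Rodrigues(R)[0],t,K,None)[0][:,0]
E
python3 - <<'E'
from h import *
out={}
for n in ("top","scene"):
    im,d=vision.get_image(n)
    for q in ("station","wide_dish","tall_dish","bottle","vial","backstop","head"):
        r=spotter.trace(n,q)
        if not r: print(n,q,None); continue
        for k in r[:2]: print(n,q,round(k['score'],2),np.round(k['rect']),k['pixels'].sum())
        out[n+"_"+q]=r[0]['pixels']
    out[n+"_d"]=d; out[n+"_im"]=im
np.savez("m0.npz",**out)
for n in ("top","scene"):
    for q in ("station","wide_dish","tall_dish","bottle","vial","backstop"):
        if n+"_"+q in out:
            P,_=cloud(n,out[n+"_d"],out[n+"_"+q]); print(n,q,np.round(np.percentile(P,[5,50,95],axis=0),3).tolist())
print(env.observe()['time_s'])
E
```

```text
top station 0.73 [188. 147. 443. 288.] 20370
top wide_dish 0.7 [331. 226. 345. 246.] 115
top wide_dish 0.22 [348. 177. 366. 192.] 284
top tall_dish 0.58 [201. 210. 264. 253.] 985
top bottle 0.73 [251. 187. 282. 212.] 578
top vial 0.64 [348. 176. 366. 194.] 288
top backstop 0.91 [378. 164. 421. 176.] 365
top head 0.61 [188. 151. 444. 287.] 19903
scene station 0.75 [216. 155. 426. 346.] 15231
scene wide_dish 0.34 [214. 155. 428. 346.] 14675
scene tall_dish 0.95 [246. 249. 311. 293.] 1277
scene bottle 0.96 [273. 205. 300. 248.] 901
scene vial 0.58 [336. 163. 348. 184.] 187
scene backstop 0.65 [349. 155. 368. 181.] 257
scene head 0.98 [211. 154. 431. 345.] 15198
top station [[0.531, -0.25, 0.016], [0.619, -0.028, 0.02], [0.717, 0.198, 0.148]]
top wide_dish [[0.576, -0.08, 0.052], [0.59, -0.069, 0.055], [0.602, -0.057, 0.058]]
top tall_dish [[0.575, 0.097, 0.05], [0.608, 0.148, 0.075], [0.636, 0.179, 0.079]]
top bottle [[0.643, 0.046, 0.036], [0.66, 0.064, 0.09], [0.682, 0.086, 0.116]]
top vial [[0.675, -0.118, 0.034], [0.685, -0.105, 0.113], [0.698, -0.093, 0.118]]
top backstop [[0.712, -0.235, 0.02], [0.724, -0.198, 0.025], [0.736, -0.159, 0.056]]
scene station [[0.519, -0.236, 0.018], [0.599, 0.009, 0.021], [0.715, 0.208, 0.148]]
scene wide_dish [[0.519, -0.236, 0.018], [0.598, 0.009, 0.021], [0.713, 0.207, 0.148]]
scene tall_dish [[0.575, 0.103, 0.035], [0.596, 0.16, 0.07], [0.629, 0.186, 0.08]]
scene bottle [[0.641, 0.055, 0.028], [0.652, 0.077, 0.08], [0.672, 0.091, 0.116]]
scene vial [[0.675, -0.118, 0.089], [0.682, -0.105, 0.111], [0.698, -0.096, 0.118]]
scene backstop [[0.71, -0.237, 0.021], [0.716, -0.196, 0.04], [0.722, -0.161, 0.056]]
0.9
```

```bash
python3 - <<'E'
from h import *
from scipy.optimize import least_squares
m=np.load("m0.npz"); 
im=m['top_im']; d=m['top_d']
# station: rectangle fit
P,uv=cloud("top",d,np.ones_like(d,bool))
sel=(abs(P[:,2]-0.02)<0.006)&(P[:,0]>0.45)&(P[:,0]<0.8)&(abs(P[:,1])<0.35)
mk=np.zeros(d.shape,np.uint8); mk[uv[sel,1],uv[sel,0]]=255
print("desk z",np.median(P[(P[:,0]>.6)&(P[:,1]<-.3)&(P[:,1]>-.4)][:,2]), "plate z",np.median(P[sel][:,2]))
mk=cv2.morphologyEx(mk,cv2.MORPH_CLOSE,np.ones((5,5)))
mk=cv2.morphologyEx(mk,cv2.MORPH_OPEN,np.ones((5,5)))
cs=max(cv2.findContours(mk,cv2.RETR_EXTERNAL,cv2.CHAIN_APPROX_NONE)[0],key=cv2.contourArea)[:,0]
st=(m['top_station']).astype(np.uint8)
cs2=max(cv2.findContours(st,cv2.RETR_EXTERNAL,cv2.CHAIN_APPROX_NONE)[0],key=cv2.contourArea)[:,0]
for c in (cs,cs2):
    Q=toplane("top",c,0.02)[:,:2]
    def f(p):
        c_,s_=np.cos(p[2]),np.sin(p[2]); L=(Q-p[:2])@np.array([[c_,-s_],[s_,c_]])
        a=abs(L[:,0])-.09-p[3]; b=abs(L[:,1])-.25-p[3]
        return np.maximum(a,b)
    r=least_squares(f,[0.62,-0.02,0.1,0],loss='soft_l1',f_scale=0.001)
    print("station",r.x[:2],np.degrees(r.x[2]),r.x[3],np.median(abs(f(r.x))))
cv2.imwrite("pics/top0z.png",cv2.resize(im[140:300,180:460,::-1],None,fx=2.8,fy=2.8,interpolation=cv2.INTER_CUBIC))
im=m['scene_im'];cv2.imwrite("pics/scene0z.png",cv2.resize(im[145:350,200:440,::-1],None,fx=2.9,fy=2.9,interpolation=cv2.INTER_CUBIC))
E
```

```text
desk z 0.001818553583488447 plate z 0.019265503564890766
station [ 0.6213563  -0.02579408] 8.38434443307505 -0.0021548803056077254 0.0012570789010604095
station [ 0.62145609 -0.02574736] 8.254715235309654 -0.0014658234113900674 0.000793845350421986
```

View pics/top0z.png

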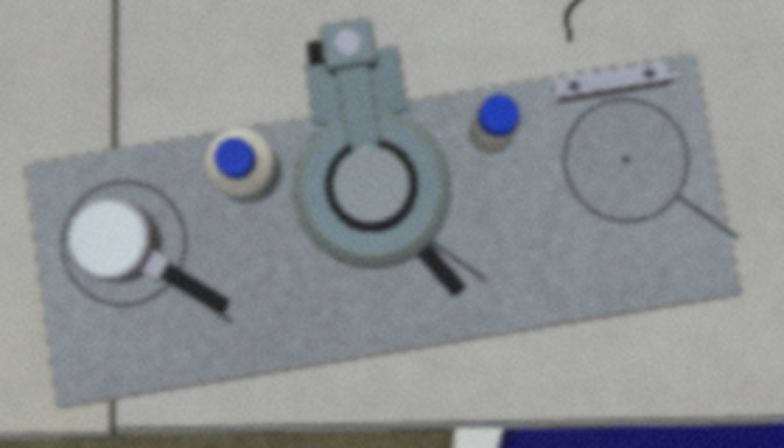

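View pics/scene0z.png

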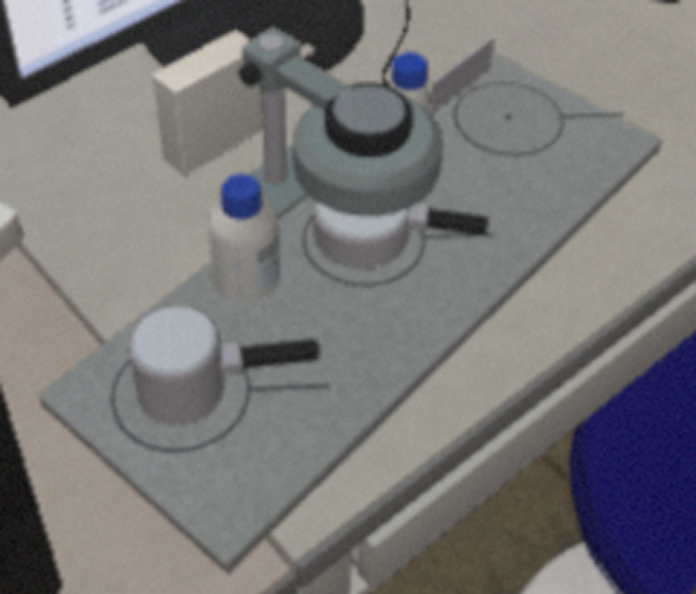

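```bash
cat >> h.py <<'E'
ST=None
def sw(p,xy,z):  # station xy -> world
    xy=np.atleast_2d(xy).astype(float); c,s=np.cos(p[2]),np.sin(p[2]); return np.c_[p[0]+c*xy[:,0]-s*xy[:,1],p[1]+s*xy[:,0]+c*xy[:,1],np.full(len(xy),z)]
def ws(p,xy):
    xy=np.atleast_2d(xy)[:,:2]-np.array(p[:2]); c,s=np.cos(p[2]),np.sin(p[2]); return np.c_[c*xy[:,0]+s*xy[:,1],-s*xy[:,0]+c*xy[:,1]]
E
python3 - <<'E'
from h import *
from scipy.optimize import minimize
m=np.load("m0.npz")
th=np.linspace(0,2*np.pi,120)
def ringpts(y): return np.c_[.02+.046*np.cos(th),y+.046*np.sin(th)]
l=np.linspace(.048,.085,30); 
for n in ("top","scene"):
    g=cv2.GaussianBlur(cv2.cvtColor(m[n+'_im'],cv2.COLOR_RGB2GRAY).astype(np.float32),(0,0),1.0)
    bg=cv2.medianBlur(cv2.cvtColor(m[n+'_im'],cv2.COLOR_RGB2GRAY),15).astype(np.float32); h=np.clip(g-bg,-40,5)
    right=[ringpts(-.185),np.c_[.02-l*.7071,-.185-l*.7071]]
    left=[ringpts(.185)[80:]] if n=="top" else []
    left=[np.c_[.02+.046*np.cos(t_),.185+.046*np.sin(t_)] for t_ in [np.radians(np.r_[0:200:3])]] if n=="top" else []
    pts=np.vstack(right+left)
    def f(p):
        uv=proj(n,sw(p,pts,.02)).astype(np.float32); return cv2.remap(h,uv[None,:,0],uv[None,:,1],cv2.INTER_LINEAR).mean()
    best=min((minimize(f,[.6214+a,-.0258+b,np.radians(8.3)],method='Nelder-Mead',options=dict(initial_simplex=np.array([[.6214+a,-.0258+b,.145],[.6254+a,-.0258+b,.145],[.6214+a,-.0218+b,.145],[.6214+a,-.0258+b,.16]]))) for a in (-.003,0,.003) for b in (-.003,0,.003)),key=lambda r:r.fun)
    print(n,best.x[:2],np.degrees(best.x[2]),best.fun)
    P=best.x
    # dishes
    d=m[n+'_d']
    C,uv=cloud(n,d,m[n+'_tall_dish'].astype(bool))
    top=C[abs(C[:,2]-.079)<.006]; print(" tall top: mean",top[:,:2].mean(0),len(top), 'mid', (top[:,:2].max(0)+top[:,:2].min(0))/2)
    dark=(g<70); 
    for q in ('tall','wide'):
        mm=np.zeros(d.shape,bool)
        c0=sw(P,[[.02,.185 if q=='tall' else 0]],.05)
        UV=np.argwhere(dark)[:,::-1]; W=toplane(n,UV,.05); L=ws(P,W)-[.02,.185 if q=='tall' else 0]
        r=np.hypot(*L.T); a=np.degrees(np.arctan2(-L[:,1],-L[:,0])); ok=(a>10)&(a<70)&(r>.04)&(r<.115)
        W=W[ok]; 
        if len(W)<20: print(q,'few',len(W)); continue
        ctr=W[:,:2].mean(0); u,s,vt=np.linalg.svd(W[:,:2]-ctr); v=vt[0]; v=v*np.sign(-v[0]); t=(W[:,:2]-ctr)@v
        print(" ",q,len(W),'ctr',ctr,'ang right of station front',np.degrees(np.arctan2(v[1],v[0])-np.pi-P[2])%360,'t',t.min(),t.max(),'width',np.ptp((W[:,:2]-ctr)@[-v[1],v[0]]), 'axis est',ctr+v*(t.max()-.001-.092))
E
```

```text
top [ 0.62213726 -0.02695745] 8.305558661777873 -16.329845428466797
 tall top: mean [0.61452032 0.15922995] 619 mid [0.6143506 0.1597319]
  tall 120 ctr [0.57951969 0.10272906] ang right of station front 50.085873067543275 t -0.02377461506269328 0.0239975314070866 width 0.009664468650180445 axis est [0.6156848  0.16149491]
  wide 94 ctr [ 0.59117362 -0.06864553] ang right of station front 30.938045124973996 t -0.018224648671075913 0.019263428150216304 width 0.010397596305203089 axis est [ 0.64827988 -0.02199838]
scene [ 0.62136131 -0.02738987] 8.405551793191382 -10.962550163269043
 tall top: mean [0.61014814 0.16091958] 587 mid [0.61130934 0.16030873]
  tall 168 ctr [0.57929556 0.10363519] ang right of station front 50.697459456568026 t -0.02332954680679983 0.024848292262762067 width 0.015479561321809401 axis est [0.6142912  0.16211562]
  wide 117 ctr [ 0.58947288 -0.06815897] ang right of station front 29.545760354650383 t -0.020599059205869057 0.020025675954738042 width 0.01768239042627831 axis est [ 0.64701559 -0.02328037]
```

```bash
cat >> h.py <<'E'
from scipy.spatial.transform import Rotation as Rn
ST=(.622,-.0270,np.radians(8.33))
def toolR(a_in,tilt):
    a=np.radians(a_in);t=np.radians(tilt);e=np.array([np.cos(a),np.sin(a),0]);Z=np.array([0,0,1.])
    z=-np.cos(t)*Z+np.sin(t)*e; x=np.cos(t)*e+np.sin(t)*Z; return np.c_[x,np.cross(z,x),z]
def grasp(c,a_in,tilt,r=.078,zg=.05):
    R=toolR(a_in,tilt);e=np.array([np.cos(np.radians(a_in)),np.sin(np.radians(a_in)),0]);g=np.array([c[0],c[1],zg])-r*e
    return g+.019*R[:,2],R
def delta(p1,R1,p0=None,R0=None):
    s=env.observe(); p0=s['position'] if p0 is None else p0; R0=s['tool_rot'] if R0 is None else R0
    print('shift(units)',np.round(R0.T@(p1-p0)/.04,2),'world mm',np.round((p1-p0)*1e3,1),'rot(units)',np.round(Rn.from_matrix(R0.T@R1).as_rotvec()/.15,2))
E
python3 - <<'E'
from h import *
p,R=grasp((.6448,-.0247),38.8,35); pre=p-.1*R[:,2]; print(p,pre)
delta(pre,R)
E
```

```text
[ 0.59250483 -0.0667464   0.03443611] [ 0.54780384 -0.10268692  0.11635132]
shift(units) [11.44 -5.8   2.87] world mm [ 322.6  399.1 -115. ] rot(units) [ 0.52  4.05 -1.65]
```

Request:
{"op": "jog_arm", "data": {"plan": [[[0.9,-0.5,0.1,0,0,0],[0.9,-0.5,0.1,0,0,0],[0.9,-0.5,0.1,0,0,0],[0.9,-0.5,0.1,0,0,0],[0.9,-0.5,0.1,0,0,0],[0.9,-0.5,0.1,0,0,0],[0.9,-0.5,0.1,0,0,0],[0.9,-0.5,0.1,0,0,0],[0.9,-0.5,0.1,0,0,0],[0.9,-0.5,0.1,0,0,0]]], "grip": -0.06, "squeeze": 30}}

```text
time_s: 1.9
position: [0.4726, -0.1705, 0.1913]
tool_rot: [[0.912, 0.409, 0.0], [0.409, -0.912, -0.0], [0.0, 0.0, -1.0]]
ft_force: [0.5, -0.2, 0.4]
grip_width: 0.0401
```

Request:
{"op": "jog_arm", "data": {"plan": [[[0,0,0,0.09,0.68,-0.27],[0,0,0,0.09,0.68,-0.27],[0,0,0,0.09,0.68,-0.27],[0,0,0,0.09,0.68,-0.27],[0,0,0,0.09,0.68,-0.27],[0,0,0,0.07,0.65,-0.3],[0,0,0,0,0,0],[0,0,0,0,0,0]]]}}

```text
time_s: 2.7
position: [0.4716, -0.1723, 0.1913]
tool_rot: [[0.641, 0.624, 0.447], [0.512, -0.781, 0.357], [0.572, 0.0, -0.82]]
ft_force: [0.4, -0.0, 0.6]
grip_width: 0.0404
```

```bash
python3 - <<'E'
from h import *
p,R=grasp((.6448,-.0247),38.8,35); pre=p-.08*R[:,2]
s=env.observe(); print(s['time_s'],s['q'],s['grip_width'],s['ft_force'])
delta(pre,R)
E
```

```text
2.7 [-51.89262648  16.65610475  98.45424019  37.51154798  69.89183148
 -15.4186039 ] 0.04043405155879621 [ 0.43839326 -0.03137948  0.60869996]
shift(units) [ 1.04 -0.17  3.51] world mm [ 85.1  76.8 -91.3] rot(units) [ 0.01  0.01 -0.01]
```

Request:
{"op": "jog_arm", "data": {"plan": [[[0.2,-0.03,0.7,0,0,0],[0.2,-0.04,0.7,0,0,0],[0.2,-0.03,0.7,0,0,0],[0.2,-0.04,0.7,0,0,0],[0.24,-0.03,0.71,0,0,0],[0,0,0,0,0,0],[0,0,0,0,0,0]]]}}

```text
time_s: 3.4
position: [0.5574, -0.0941, 0.1005]
tool_rot: [[0.638, 0.627, 0.447], [0.515, -0.779, 0.358], [0.573, 0.002, -0.82]]
ft_force: [1.0, 0.1, 0.3]
grip_width: 0.0399
```

```bash
python3 - <<'E'
from h import *
p,R=grasp((.6448,-.0247),38.8,35)
s=env.observe(); print(s['time_s'],s['q'],s['position'],s['ft_force'])
delta(p,R)
for n,(x,y,w,h,f) in dict(top=(180,140,280,160,2.8),scene=(200,145,280,205,2.8)).items():
    im,d=vision.get_image(n); im=im[:,:,::-1].copy()
    for q in (p,p-.019*R[:,2]):
        u=proj(n,q)[0]; 
        im[int(round(u[1])),int(round(u[0]))]=(0,0,255)
    cv2.imwrite(f"pics/{n}1.png",cv2.resize(im[y:y+h,x:x+w],None,fx=f,fy=f,interpolation=cv2.INTER_CUBIC))
E
```

```text
3.4 [-37.0258515   27.59517526  99.73041378  44.45206274  52.4722492
 -13.7991422 ] [ 0.55736717 -0.09409268  0.10046145] [1.01604869 0.08190073 0.28886218]
shift(units) [-0.03  0.02  1.99] world mm [ 35.1  27.3 -66. ] rot(units) [0.01 0.   0.01]
```

View pics/top1.png

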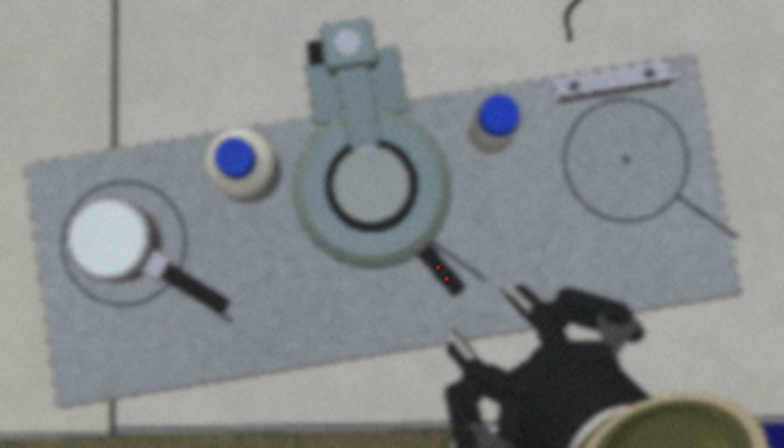

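View pics/scene1.png

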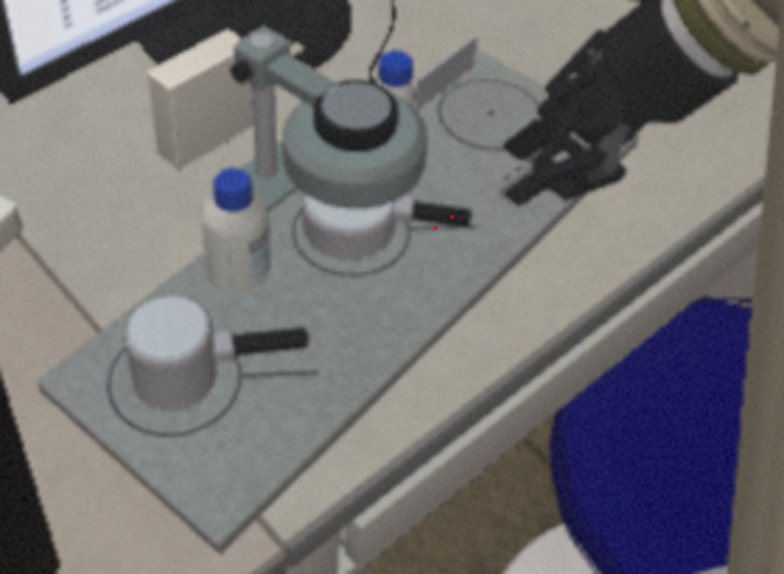

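The pictures show the projected grasp points on the black handle, at about (442,272) in the top crop and (452,217) in the scene crop. The open fingers line up with it, so I'll go in.

Request:
{"op": "jog_arm", "data": {"plan": [[[0,0,0.5,0,0,0],[0,0,0.5,0,0,0],[0,0.01,0.5,0,0,0],[-0.03,0.01,0.45,0,0,0],[0,0,0,0,0,0],[0,0,0,0,0,0]]]}}

```text
time_s: 4.1
position: [0.5916, -0.0689, 0.0364]
tool_rot: [[0.638, 0.625, 0.449], [0.513, -0.78, 0.358], [0.574, 0.002, -0.819]]
ft_force: [0.3, 1.1, -0.3]
grip_width: 0.0399
```

```bash
python3 - <<'E'
from h import *
p,R=grasp((.6448,-.0247),38.8,35)
s=env.observe(); print(s['time_s'],s['q'],s['position'],s['ft_force'])
delta(p,R)
for n,(x,y,w,h,f) in dict(top=(260,160,140,110,5),scene=(280,180,140,100,5)).items():
    im,d=vision.get_image(n); im=im[:,:,::-1].copy()
    cv2.imwrite(f"pics/{n}2.png",cv2.resize(im[y:y+h,x:x+w],None,fx=f,fy=f,interpolation=cv2.INTER_CUBIC))
E
```

```text
4.1 [-32.20458181  35.50173398  99.23342792  50.38321027  44.70168799
 -17.76082423] [ 0.59164924 -0.06888493  0.03641582] [ 0.29390289  1.07599191 -0.25144378]
shift(units) [ 0.01 -0.03  0.07] world mm [ 0.9  2.1 -2. ] rot(units) [ 0.02 -0.   -0.  ]
```

View pics/top2.png

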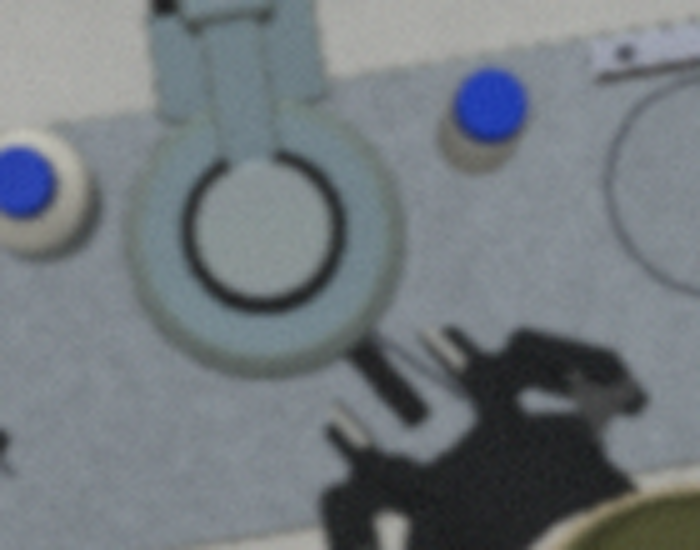

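View pics/scene2.png

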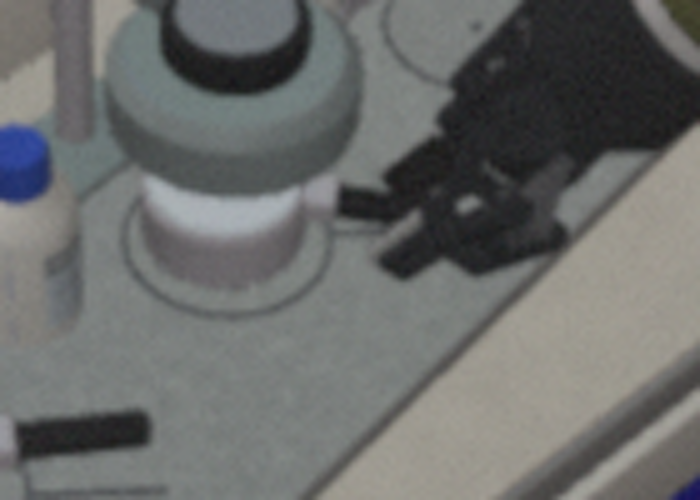

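The handle lies midway between the fingers (top crop: pads at (345,425) and (447,348), handle at (390,385)). Closing gently.

Request:
{"op": "jog_arm", "data": {"plan": [[[0,0,0,0,0,0],[0,0,0,0,0,0],[0,0,0,0,0,0],[0,0,0,0,0,0],[0,0,0,0,0,0],[0,0,0,0,0,0]]], "grip": -1, "squeeze": 30}}

```text
time_s: 4.8
position: [0.5916, -0.0685, 0.0361]
tool_rot: [[0.638, 0.626, 0.449], [0.513, -0.78, 0.358], [0.574, 0.002, -0.819]]
ft_force: [-4.0, -1.3, 5.9]
grip_width: 0.0117
```

```bash
python3 - <<'E'
from h import *
s=env.observe(); print(s['time_s'],s['position'],s['ft_force'],s['wrist_torque'],s['grip_width'])
# gripped dish pose estimate
R=s['tool_rot']; g=s['position']-.019*R[:,2]; print('grasp',g,'angle in',np.degrees(np.arctan2(R[1,0],R[0,0])))
E
```

```text
4.8 [ 0.59162648 -0.06852712  0.03609956] [-4.03313723 -1.27961724  5.89024507] [0.01293009 0.30880963 0.15565713] 0.0117212424222808
grasp [ 0.58310008 -0.07532807  0.05165744] angle in 38.804066957142524
```

```bash
cat >> h.py <<'E'
def dishpose(r=.079):
    s=env.observe(); R=s['tool_rot']; p=s['position']; e=np.array([R[0,0],R[1,0]]); e/=np.linalg.norm(e)
    g=p-.019*R[:,2]; C=g[:2]+r*e; return p,R,C,np.degrees(np.arctan2(e[1],e[0]))
def traj(wps,r=.079,dz=0):
    """wps: list of (station_xy, a_in deg or None, nrows)"""
    p,R,C,a=dishpose(r); print('dish station',np.round(ws(ST,C)[0]*1e3,1),'ang',round(a-np.degrees(ST[2]),1))
    pc,Rc=p.copy(),R.copy(); p0,R0,C0,a0=p,R,C,a; rows=[]; i=0; N=sum(w[2] for w in wps)
    for xy,a1,n in wps:
        C1=sw(ST,[xy],0)[0,:2]; a1=a0 if a1 is None else a1
        for k in range(1,n+1):
            i+=1
            Ck=C0+(C1-C0)*k/n; ak=a0+(a1-a0)*k/n
            Rz=Rn.from_euler('z',ak-a,degrees=True).as_matrix()
            off=np.r_[p[:2]-C,0]; pk=np.r_[Ck,p[2]+dz*i/N]+Rz@off; Rk=Rz@R
            sh=np.round(Rc.T@(pk-pc)/.04,2); ro=np.round(Rn.from_matrix(Rc.T@Rk).as_rotvec()/.15,2)
            rows.append([float(v)+0. for v in np.r_[sh,ro]])
            pc=pc+Rc@(sh*.04); Rc=Rc@Rn.from_rotvec(ro*.15).as_matrix()
        C0,a0=C1,a1
    for j in range(0,len(rows),10): print(rows[j:j+10])
E
python3 - <<'E'
from h import *
p,R,C,a=dishpose(); c0=ws(ST,C)[0]; print(C,a,c0)
traj([(c0+[-.060,-.036],None,8)])
E
```

```text
[ 0.64466426 -0.025822  ] 38.80406695714253 [ 0.02259582 -0.0021179 ]
dish station [22.6 -2.1] ang 30.5
[[-0.18, 0.0, -0.13, 0.0, 0.0, 0.0], [-0.18, 0.0, -0.12, 0.0, 0.0, 0.0], [-0.18, 0.01, -0.13, 0.0, 0.0, 0.0], [-0.18, 0.0, -0.12, 0.0, 0.0, 0.0], [-0.18, 0.0, -0.13, 0.0, 0.0, 0.0], [-0.17, 0.0, -0.12, 0.0, 0.0, 0.0], [-0.18, 0.01, -0.13, 0.0, 0.0, 0.0], [-0.18, 0.0, -0.12, 0.0, 0.0, 0.0]]
```

Request:
{"op": "jog_arm", "data": {"plan": [[[-0.18,0,-0.13,0,0,0],[-0.18,0,-0.12,0,0,0],[-0.18,0.01,-0.13,0,0,0],[-0.18,0,-0.12,0,0,0],[-0.18,0,-0.13,0,0,0],[-0.17,0,-0.12,0,0,0],[-0.18,0.01,-0.13,0,0,0],[-0.18,0,-0.12,0,0,0],[0,0,0,0,0,0],[0,0,0,0,0,0]]]}}

```text
time_s: 5.8
position: [0.5366, -0.1136, 0.0357]
tool_rot: [[0.639, 0.625, 0.448], [0.514, -0.78, 0.357], [0.573, 0.002, -0.82]]
ft_force: [-10.2, -5.5, 12.1]
grip_width: 0.0117
```

```bash
cat >> h.py <<'E'
def snap(tag):
    for n,(x,y,w,h,f) in dict(top=(180,140,280,160,2.8),scene=(200,145,280,205,2.8)).items():
        im,d=vision.get_image(n); im=im[:,:,::-1].copy(); np.savez(f"pics/{n}{tag}.npz",im=im[:,:,::-1],d=d)
        cv2.imwrite(f"pics/{n}{tag}.png",cv2.resize(im[y:y+h,x:x+w],None,fx=f,fy=f,interpolation=cv2.INTER_CUBIC))
E
python3 - <<'E'
from h import *
s=env.observe(); print(s['time_s'],s['position'],s['ft_force'],s['grip_width'],s['q'])
snap(3)
E
```

```text
5.8 [ 0.53664696 -0.11360747  0.03568843] [-10.2081205   -5.50380811  12.14572493] 0.01171179947395066 [-40.51402893  33.6325604  104.68409475  50.45248054  46.80521576
 -26.59674163]
```

View pics/top3.png

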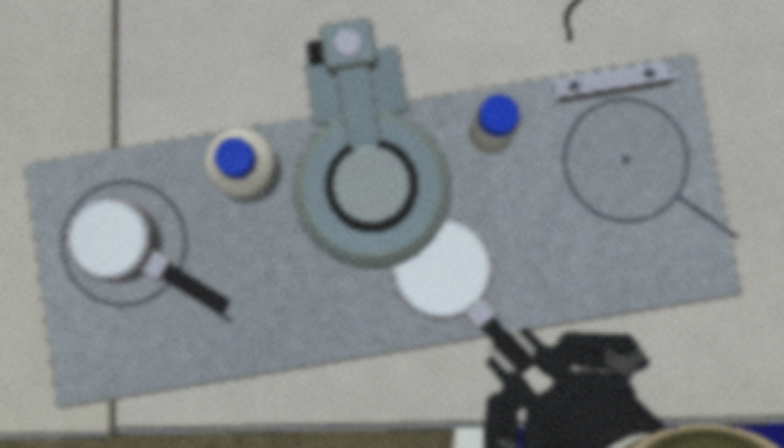

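View pics/scene3.png

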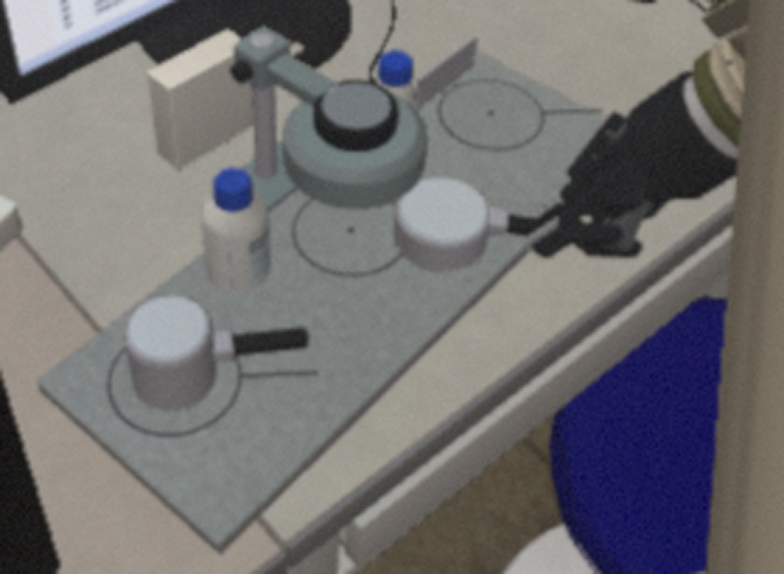

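```bash
cat >> h.py <<'E'
def cover(im,n,c,ztop,rad):
    """centre of the white cover disc near world xy c: bright blob backprojected at ztop, circle centre"""
    g=cv2.cvtColor(im,cv2.COLOR_RGB2GRAY).astype(float); v,u=np.mgrid[0:400,0:640]; W=toplane(n,np.c_[u.ravel(),v.ravel()],ztop)[:,:2]
    near=(np.hypot(*(W-c).T)<rad+.02).reshape(g.shape); m=((g>185)&near).astype(np.uint8)
    k,l,st,ce=cv2.connectedComponentsWithStats(m); j=1+np.argmax(st[1:,4]); cs=max(cv2.findContours((l==j).astype(np.uint8),0,cv2.CHAIN_APPROX_NONE)[0],key=len)[:,0]
    Q=toplane(n,cs,ztop)[:,:2]; (x,y),r=cv2.minEnclosingCircle((Q*1000).astype(np.float32)); return np.array([x,y])/1000,r,Q.mean(0)
E
python3 - <<'E'
from h import *
p,R,C,a=dishpose(); print('kin',C,ws(ST,C),a)
for n in("top","scene"):
    im=np.load(f"pics/{n}3.npz")['im']; c,r,m=cover(im,n,C,.057,.036); print(n,c,r,m,ws(ST,c))
    c,r,m=cover(im,n,np.array([.614,.16]),.079,.029); print(' tall',n,c,r,m,ws(ST,c))
traj([([-.037,-.100],53.3-7,7),([-.037,-.165],53.3,7),([-.020,-.185],53.3,2)],dz=.0005)
E
```

```text
kin [ 0.58972615 -0.07087714] [[-0.03829004 -0.03873859]] 38.80260394793577
top [ 0.59082208 -0.07043414] 31.111507415771484 [ 0.58803794 -0.0722611 ] [[-0.03714148 -0.03845904]]
 tall top [0.61487756 0.15909457] 23.990074157714844 [0.61477792 0.15885131] [[0.01991303 0.18516315]]Traceback (most recent call last):
  File "<stdin>", line 4, in <module>
  File "h.py", line 55, in cover
    k,l,st,ce=cv2.connectedComponentsWithStats(m); j=1+np.argmax(st[1:,4]); cs=max(cv2.findContours((l==j).astype(np.uint8),0,cv2.CHAIN_APPROX_NONE)[0],key=len)[:,0]
                                                       ~~~~~~~~~^^^^^^^^^^
    return _wrapfunc(a, 'argmax', axis=axis, out=out, **kwds)
    return bound(*args, **kwds)
ValueError: attempt to get argmax of an empty sequence
```

```bash
python3 - <<'E'
from h import *
traj([([-.037,-.100],53.3-7,7),([-.037,-.165],53.3,7),([-.020,-.185],53.3,3)],dz=.0006)
E
```

```text
dish station [-38.3 -38.7] ang 30.5
[[-0.09, 0.22, -0.06, 0.07, 0.0, -0.1], [-0.09, 0.22, -0.06, 0.07, 0.0, -0.1], [-0.09, 0.22, -0.07, 0.07, 0.0, -0.11], [-0.1, 0.22, -0.07, 0.08, 0.0, -0.1], [-0.09, 0.21, -0.07, 0.07, 0.0, -0.1], [-0.1, 0.22, -0.07, 0.07, 0.0, -0.1], [-0.11, 0.21, -0.07, 0.07, 0.0, -0.11], [-0.12, 0.21, -0.08, 0.07, 0.0, -0.09], [-0.11, 0.21, -0.09, 0.06, 0.0, -0.1], [-0.13, 0.21, -0.08, 0.07, 0.0, -0.09]]
[[-0.12, 0.2, -0.09, 0.07, 0.0, -0.1], [-0.13, 0.2, -0.09, 0.06, 0.0, -0.09], [-0.13, 0.2, -0.09, 0.07, 0.0, -0.1], [-0.13, 0.2, -0.09, 0.07, 0.0, -0.09], [-0.01, 0.22, -0.01, 0.0, 0.0, 0.0], [-0.01, 0.22, -0.01, 0.0, 0.0, 0.0], [-0.02, 0.22, -0.01, 0.0, 0.0, 0.0]]
```

Request:
{"op": "jog_arm", "data": {"plan": [[[-0.09,0.22,-0.06,0.07,0,-0.1],[-0.09,0.22,-0.06,0.07,0,-0.1],[-0.09,0.22,-0.07,0.07,0,-0.11],[-0.1,0.22,-0.07,0.08,0,-0.1],[-0.09,0.21,-0.07,0.07,0,-0.1],[-0.1,0.22,-0.07,0.07,0,-0.1],[-0.11,0.21,-0.07,0.07,0,-0.11],[-0.12,0.21,-0.08,0.07,0,-0.09],[-0.11,0.21,-0.09,0.06,0,-0.1],[-0.13,0.21,-0.08,0.07,0,-0.09]]]}}

```text
time_s: 6.9
position: [0.5596, -0.2088, 0.0353]
tool_rot: [[0.534, 0.759, 0.373], [0.621, -0.651, 0.437], [0.574, -0.002, -0.819]]
ft_force: [-1.3, 6.7, 4.7]
grip_width: 0.0112
```

```bash
python3 - <<'E'
from h import *
s=env.observe(); print(s['time_s'],s['position'],s['ft_force'],s['grip_width'],s['q'],Rn.from_matrix(toolR(dishpose()[3],35).T@s['tool_rot']).as_rotvec(degrees=True))
traj([([-.037,-.165],53.3,5),([-.020,-.185],53.3,3)],dz=.0003)
E
```

```text
6.9 [ 0.55956704 -0.20883816  0.03525246] [-1.25760351  6.66220043  4.74518391] 0.011170010260408212 [-46.7444242   39.42887802  89.03745038  39.99220852  62.60186271
 -28.56914364] [ 1.37397768e-01  3.22784339e-02 -3.87025629e-05]
dish station [ -36.7 -126.3] ang 41.0
[[-0.1, 0.17, -0.07, 0.05, 0.0, -0.08], [-0.11, 0.17, -0.08, 0.06, 0.0, -0.07], [-0.11, 0.16, -0.08, 0.05, 0.0, -0.08], [-0.11, 0.16, -0.08, 0.05, 0.0, -0.07], [-0.11, 0.17, -0.07, 0.06, 0.0, -0.08], [-0.01, 0.21, -0.02, 0.0, 0.0, 0.0], [-0.02, 0.22, -0.01, 0.0, 0.0, 0.0], [-0.01, 0.22, -0.01, 0.0, 0.0, 0.0]]
```

Request:
{"op": "jog_arm", "data": {"plan": [[[-0.12,0.2,-0.09,0.07,0,-0.1],[-0.13,0.2,-0.09,0.06,0,-0.09],[-0.13,0.2,-0.09,0.07,0,-0.1],[-0.13,0.2,-0.09,0.07,0,-0.09],[-0.01,0.22,-0.01,0,0,0],[-0.01,0.22,-0.01,0,0,0],[-0.02,0.22,-0.01,0,0,0],[0,0,0,0,0,0],[0,0,0,0,0,0]]]}}

```text
time_s: 7.8
position: [0.5892, -0.2666, 0.0356]
tool_rot: [[0.49, 0.801, 0.343], [0.656, -0.599, 0.459], [0.574, 0.0, -0.819]]
ft_force: [0.3, 3.0, 4.1]
grip_width: 0.0112
```

```bash
python3 - <<'E'
from h import *
s=env.observe(); print(s['time_s'],s['position'],s['ft_force'],s['grip_width'])
snap(4)
p,R,C,a=dishpose()
im=np.load("pics/top4.npz")['im']; c,r,m=cover(im,"top",C,.057,.036); print('top',ws(ST,c),r,ws(ST,m))
traj([([.020,-.185],53.3,6)])
E
```

```text
7.8 [ 0.58918653 -0.26662297  0.03560673] [0.26103516 3.03343315 4.10963734] 0.011246573852220318
top [[-0.01771676 -0.18218371]] 31.521024703979492 [[-0.01794374 -0.18236754]]
dish station [ -18.9 -184.2] ang 44.9
[[0.09, 0.12, 0.06, 0.0, 0.0, 0.0], [0.09, 0.11, 0.07, 0.0, 0.0, 0.0], [0.1, 0.12, 0.06, 0.0, 0.0, 0.0], [0.09, 0.12, 0.07, 0.0, 0.0, 0.0], [0.09, 0.12, 0.06, 0.0, 0.0, 0.0], [0.09, 0.11, 0.07, 0.0, 0.0, -0.01]]
```

View pics/top4.png

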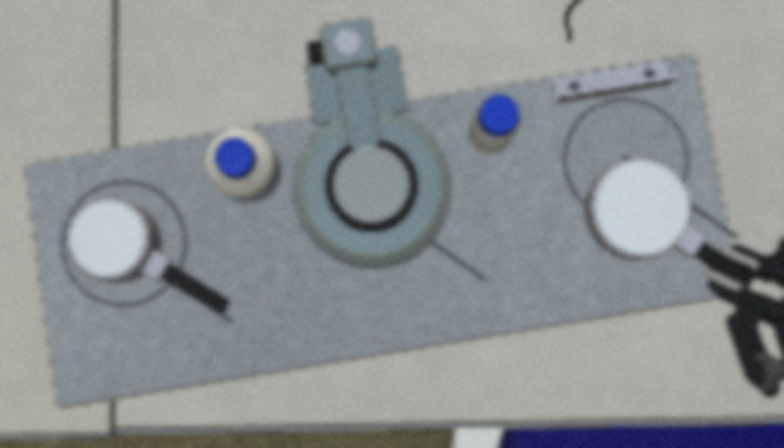

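View pics/scene4.png

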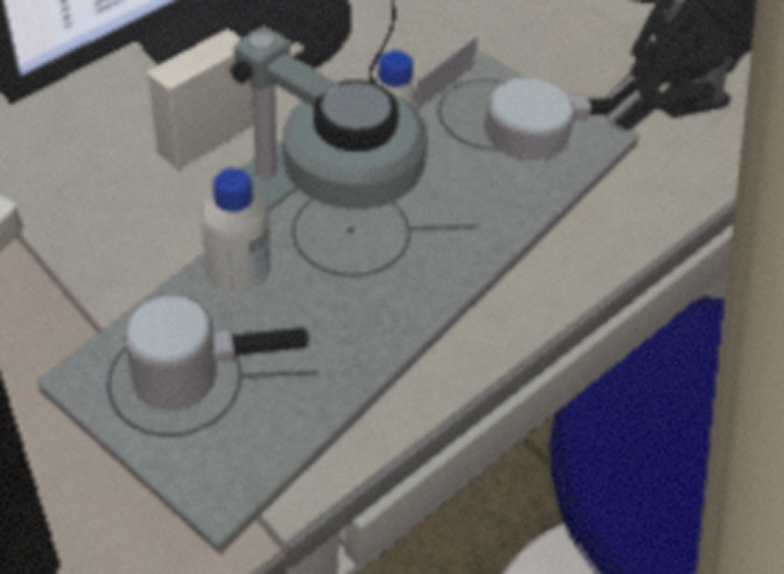

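The dish is at about (640,208) in the top crop, its handle parallel to the line and about 38 mm short of the ring. Sliding it in.

Request:
{"op": "jog_arm", "data": {"plan": [[[0.09,0.12,0.06,0,0,0],[0.09,0.12,0.07,0,0,0],[0.09,0.12,0.06,0,0,0],[0.09,0.12,0.07,0,0,0],[0.08,0.13,0.06,0,0,0],[0.08,0.13,0.06,0,0,0],[0,0,0,0,0,0],[0,0,0,0,0,0]]]}}

```text
time_s: 8.7
position: [0.6286, -0.264, 0.0355]
tool_rot: [[0.49, 0.801, 0.344], [0.657, -0.599, 0.459], [0.573, 0.001, -0.819]]
ft_force: [-1.6, 1.4, 5.6]
grip_width: 0.0115
```

```bash
python3 - <<'E'
from h import *
s=env.observe(); print(s['time_s'],s['position'],s['ft_force'],s['grip_width'])
snap(5)
p,R,C,a=dishpose()
im=np.load("pics/top5.npz")['im']; c,r,m=cover(im,"top",C,.057,.036); print('top',ws(ST,c),r,ws(ST,m))
traj([([.020,-.185],53.3,1)])
E
```

```text
8.7 [ 0.62856713 -0.26396957  0.03554582] [-1.5697697   1.3892304   5.62945436] 0.01145526510138316
top [[ 0.02169883 -0.18560673]] 31.119626998901367 [[ 0.0214456  -0.18515748]]
dish station [  20.4 -187.2] ang 44.9
[[0.03, -0.05, 0.02, 0.0, 0.0, 0.0]]
```

View pics/top5.png

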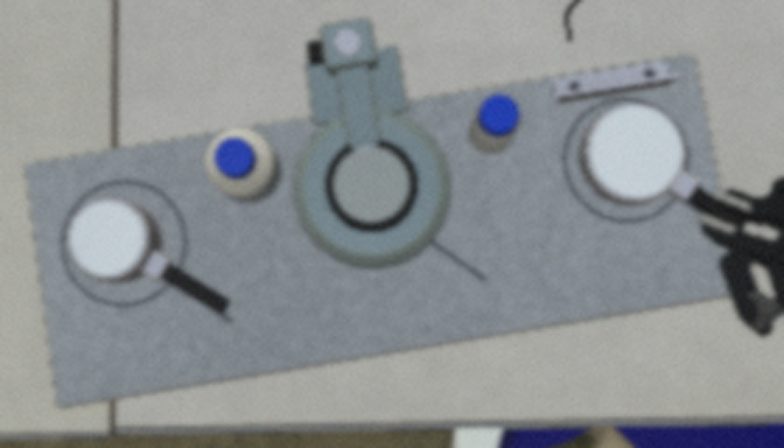

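View pics/scene5.png

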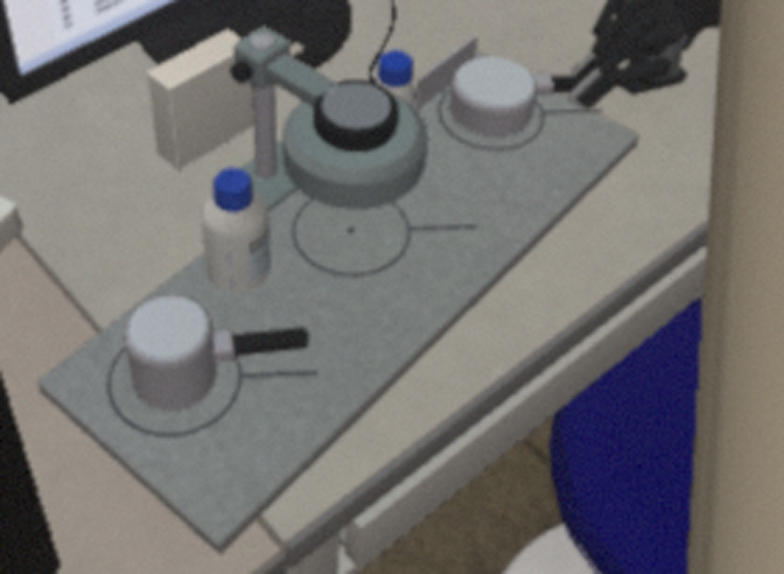

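The dish is centred within about 2 mm. Releasing and backing off along the tool axis.

Request:
{"op": "jog_arm", "data": {"plan": [[[0,0,0,0,0,0],[0,0,0,0,0,0],[0,0,0,0,0,0],[0,0,0,0,0,0],[0,0,0,0,0,0]]], "grip": -0.06}}

```text
time_s: 9.3
position: [0.6286, -0.2638, 0.0352]
tool_rot: [[0.49, 0.801, 0.344], [0.657, -0.599, 0.459], [0.573, 0.001, -0.819]]
ft_force: [-0.6, 0.9, -0.3]
grip_width: 0.0405
```

Request:
{"op": "jog_arm", "data": {"plan": [[[0,0,-0.3,0,0,0],[0,0,-0.6,0,0,0],[0,0,-0.8,0,0,0],[0,0,-0.8,0,0,0],[0,0,-0.5,0,0,0],[0,0,0,0,0,0],[0,0,0,0,0,0]]]}}

```text
time_s: 10.0
position: [0.5872, -0.3188, 0.1336]
tool_rot: [[0.49, 0.801, 0.344], [0.656, -0.599, 0.459], [0.573, 0.001, -0.819]]
ft_force: [-0.0, 0.3, -0.2]
grip_width: 0.0399
```

```bash
python3 - <<'E'
from h import *
s=env.observe(); print(s['time_s'],s['position'],s['ft_force'],s['grip_width'])
snap(6)
im=np.load("pics/top6.npz")['im']; C=sw(ST,[[.02,-.185]],0)[0,:2]; c,r,m=cover(im,"top",C,.057,.036); print('top',ws(ST,c),r,ws(ST,m))
# tall grasp
g=cv2.GaussianBlur(cv2.cvtColor(im,cv2.COLOR_RGB2GRAY).astype(np.float32),(0,0),1.0)
for nm,y in(('tall',.185),('wide',-.185)):
    UV=np.argwhere(g<80)[:,::-1]; W=toplane("top",UV,.05); L=ws(ST,W)-[.02,y]; r=np.hypot(*L.T); a=np.degrees(np.arctan2(-L[:,1],-L[:,0])); ok=(a>10)&(a<70)&(r>.03)&(r<.105); W=W[ok]
    ctr=W[:,:2].mean(0); v=np.linalg.svd(W[:,:2]-ctr)[2][0]; v=v*np.sign(v[0]); print(nm,'a_in',np.degrees(np.arctan2(v[1],v[0])),'right of front',np.degrees(np.arctan2(v[1],v[0])-ST[2]),'ctr',ctr,'axis by ctr',ctr+v*(.0645 if nm=='tall' else .068))
p,R=grasp((.6145,.159),58.7,35); pre=p-.09*R[:,2]; print(p,pre); delta(pre,R)
E
```

```text
10.0 [ 0.58723865 -0.31881799  0.13355394] [-0.00549861  0.25876641 -0.23666455] 0.03990157250709698
top [[ 0.02195905 -0.1852017 ]] 31.844579696655273 [[ 0.02143017 -0.18544773]]
tall a_in 57.40697266427119 right of front 49.07697266427118 ctr [0.57958179 0.10295286] axis by ctr [0.61432589 0.15729527]
wide a_in 53.2801578516494 right of front 44.95015785164941 ctr [ 0.62778777 -0.2629539 ] axis by ctr [ 0.66844516 -0.20844723]
[0.5796392  0.10166406 0.03443611] [0.55282065 0.05755529 0.1081598 ]
shift(units) [ 5.38 -6.31  4.53] world mm [-34.5 375.5 -24.4] rot(units) [ 0.36 -0.   -0.52]
```

View pics/top6.png

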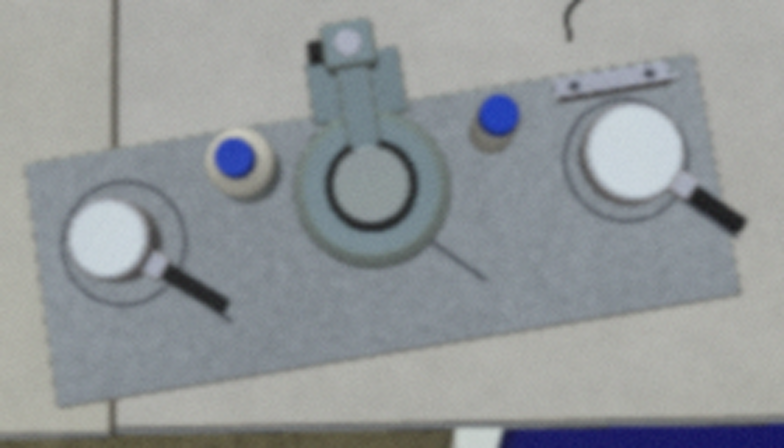

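View pics/scene6.png

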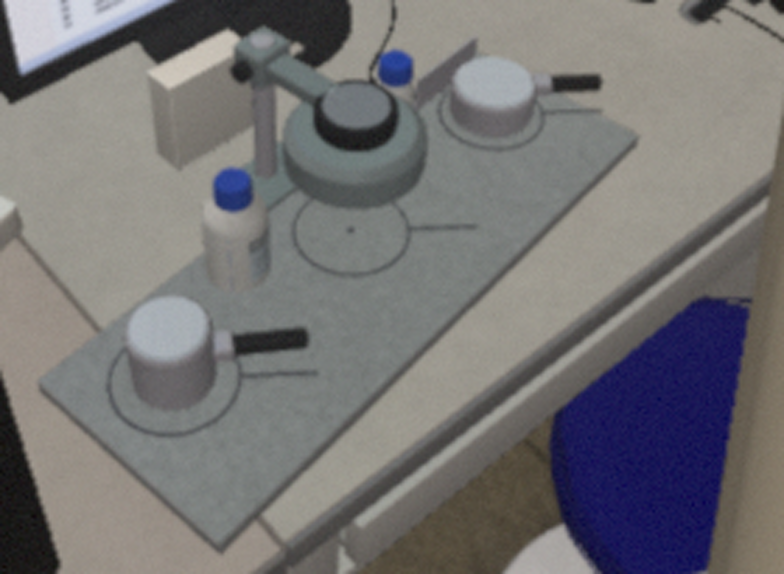

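```bash
python3 - <<'E'
from h import *
s=env.observe(); R0=s['tool_rot']; w=np.array([.48,-.12,.15]); delta(w,R0)
p,R=grasp((.6145,.1585),58.1,35); pre=p-.09*R[:,2]; print(pre); delta(pre,R,w,R0)
E
```

```text
shift(units) [ 2.18 -5.11  1.  ] world mm [-107.4  198.    17.4] rot(units) [0. 0. 0.]
[0.55176173 0.05770675 0.1081598 ]
shift(units) [ 3.19 -1.22  3.52] world mm [ 71.8 177.7 -41.8] rot(units) [ 0.32 -0.   -0.47]
```

Request:
{"op": "jog_arm", "data": {"plan": [[[0.31,-0.73,0.14,0,0,0],[0.31,-0.73,0.14,0,0,0],[0.31,-0.73,0.14,0,0,0],[0.31,-0.73,0.14,0,0,0],[0.31,-0.73,0.14,0,0,0],[0.31,-0.73,0.15,0,0,0],[0.31,-0.73,0.15,0,0,0],[0,0,0,0.16,0,-0.24],[0,0,0,0.16,0,-0.23],[0,0,0,0,0,0]]]}}

```text
time_s: 11.1
position: [0.4809, -0.1221, 0.1501]
tool_rot: [[0.43, 0.85, 0.304], [0.697, -0.527, 0.486], [0.573, 0.003, -0.819]]
ft_force: [0.2, 0.9, 1.2]
grip_width: 0.04
```

```bash
python3 - <<'E'
from h import *
s=env.observe(); print(s['time_s'],s['position'],s['q'])
p,R=grasp((.6145,.1585),58.1,35); pre=p-.09*R[:,2]; delta(pre,R)
E
```

```text
11.1 [ 0.48088851 -0.1220502   0.15012958] [-45.94731711  22.53597435  97.56860877  35.56063891  73.05471836
 -28.8838533 ]
shift(units) [ 3.29 -0.86  3.58] world mm [ 70.9 179.8 -42. ] rot(units) [0.01 0.   0.02]
```

Request:
{"op": "jog_arm", "data": {"plan": [[[0.55,-0.15,0.6,0,0,0],[0.55,-0.15,0.6,0,0,0],[0.55,-0.14,0.6,0,0,0],[0.55,-0.14,0.6,0,0,0],[0.55,-0.14,0.6,0,0,0],[0.54,-0.14,0.58,0,0,0],[0,0,0,0,0,0],[0,0,0,0,0,0]]]}}

```text
time_s: 11.9
position: [0.5516, 0.0582, 0.1081]
tool_rot: [[0.431, 0.85, 0.303], [0.697, -0.527, 0.486], [0.573, 0.002, -0.819]]
ft_force: [0.8, 0.1, -0.3]
grip_width: 0.0399
```

```bash
python3 - <<'E'
from h import *
s=env.observe(); print(s['time_s'],s['position'],s['q'])
p,R=grasp((.6145,.1585),58.1,35); delta(p,R)
snap(7)
E
```

```text
11.9 [0.55156676 0.05820819 0.10807449] [-22.28236973  26.7454363   99.54894912  43.12220838  55.75407119
 -16.18932586]
shift(units) [-0.    0.01  2.24] world mm [ 27.5  43.3 -73.6] rot(units) [0.   0.   0.01]
```

View pics/top7.png

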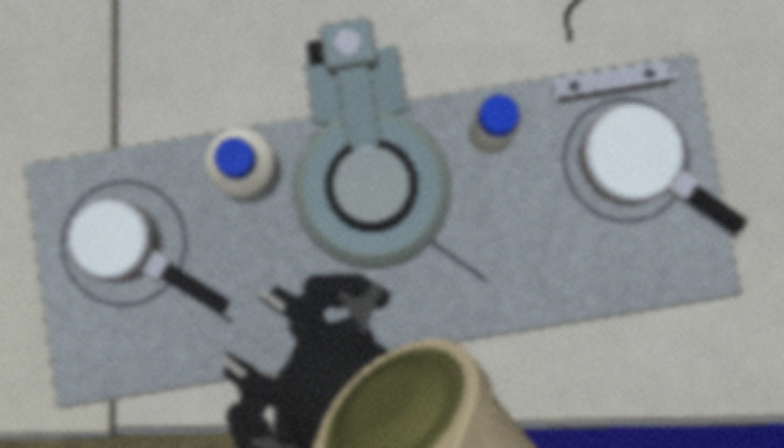

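View pics/scene7.png

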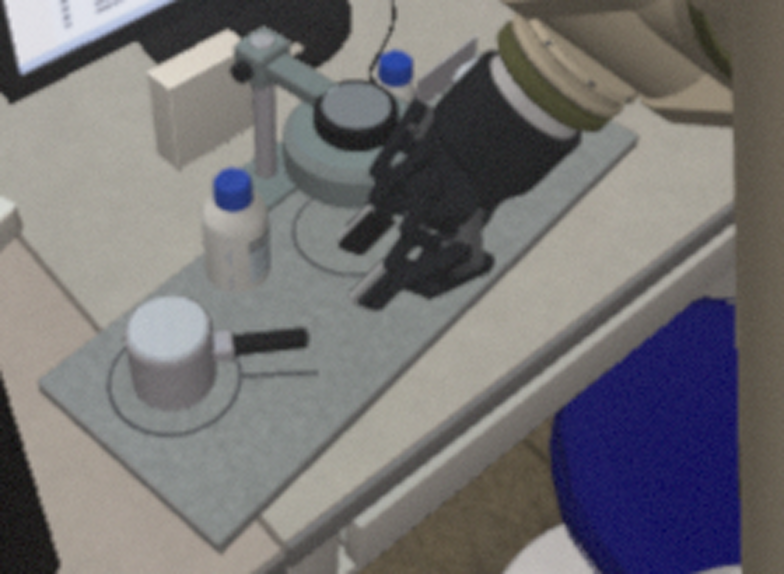

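Request:
{"op": "jog_arm", "data": {"plan": [[[0,0,0.6,0,0,0],[0,0,0.6,0,0,0],[0,0,0.6,0,0,0],[0,0,0.4,0,0,0],[0,0,0,0,0,0],[0,0,0,0,0,0]]]}}

```text
time_s: 12.6
position: [0.5783, 0.1002, 0.0369]
tool_rot: [[0.432, 0.849, 0.305], [0.696, -0.529, 0.486], [0.574, 0.003, -0.819]]
ft_force: [0.5, -0.0, 0.9]
grip_width: 0.0403
```

```bash
python3 - <<'E'
from h import *
s=env.observe(); print(s['time_s'],s['position'],s['ft_force'],s['grip_width'])
p,R=grasp((.6145,.1585),58.1,35); delta(p,R)
snap(8)
E
```

```text
12.6 [0.57825806 0.10024837 0.0368806 ] [ 0.45396025 -0.0029465   0.93566784] 0.040347374004749074
shift(units) [-0.   -0.    0.07] world mm [ 0.8  1.3 -2.4] rot(units) [0.02 0.   0.01]
```

View pics/top8.png

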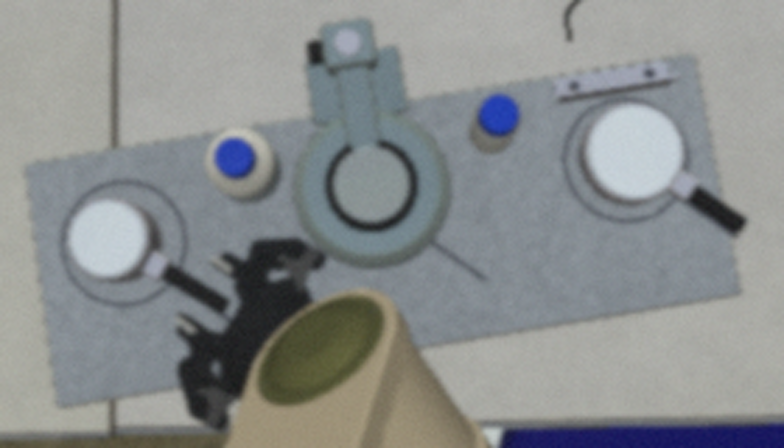

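View pics/scene8.png

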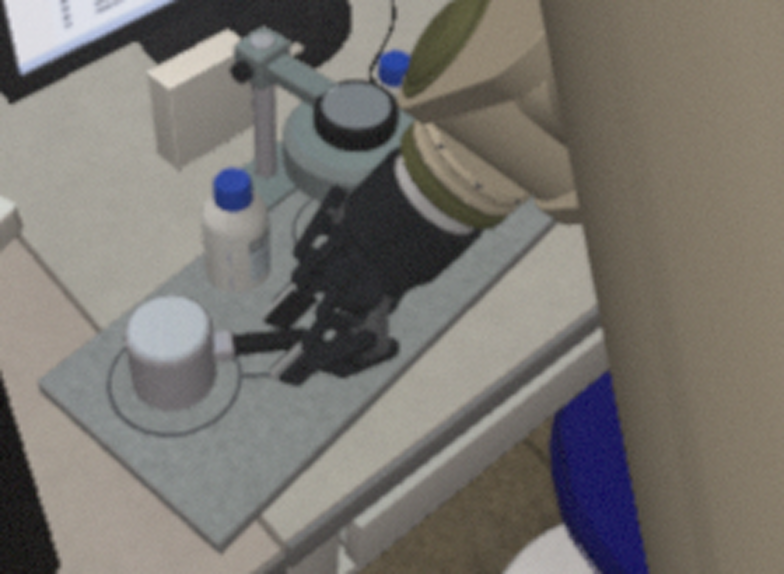

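Request:
{"op": "jog_arm", "data": {"plan": [[[0,0,0,0,0,0],[0,0,0,0,0,0],[0,0,0,0,0,0],[0,0,0,0,0,0],[0,0,0,0,0,0]]], "grip": -1}}

```text
time_s: 13.2
position: [0.5781, 0.1006, 0.0369]
tool_rot: [[0.431, 0.849, 0.305], [0.696, -0.528, 0.486], [0.573, 0.003, -0.819]]
ft_force: [-3.0, -4.8, 5.3]
grip_width: 0.0113
```

```bash
python3 - <<'E'
from h import *
s=env.observe(); print(s['time_s'],s['position'],s['ft_force'],s['grip_width'])
p,R,C,a=dishpose(.079); print(ws(ST,C),a)
for n in("bottle","vial"):
    vision.get_image("top")
m=np.load("m0.npz")
for q in("bottle","vial"):
    P,_=cloud("top",m['top_d'],m['top_'+q].astype(bool)); P=P[P[:,2]>.105]; print(q,ws(ST,P[:,:2].mean(0)))
E
```

```text
13.2 [0.57806385 0.10059939 0.03694682] [-3.04509051 -4.76122345  5.27649602] 0.0113350310701085
[[0.01883366 0.18475293]] 58.223877059121605
bottle [[0.05571107 0.08804889]]
vial [[ 0.05444314 -0.08881006]]
```

```bash
python3 - <<'E'
from h import *
traj([([-.040,.145],58.2,6),([-.040,.085],55.5,5),([-.040,.025],53.3,5),([-.025,.000],53.3,3)],dz=.0004)
E
```

```text
dish station [ 18.8 184.8] ang 49.9
[[-0.23, -0.08, -0.16, 0.0, 0.0, 0.0], [-0.24, -0.08, -0.17, 0.0, 0.0, 0.0], [-0.23, -0.08, -0.16, 0.0, 0.0, 0.0], [-0.23, -0.08, -0.17, 0.0, 0.0, 0.0], [-0.23, -0.08, -0.16, 0.0, 0.0, 0.0], [-0.24, -0.08, -0.16, 0.0, 0.0, 0.0], [-0.18, 0.18, -0.13, -0.04, 0.0, 0.05], [-0.19, 0.18, -0.14, -0.03, 0.0, 0.06], [-0.19, 0.18, -0.12, -0.04, 0.0, 0.05], [-0.18, 0.18, -0.13, -0.04, 0.0, 0.05]]
[[-0.18, 0.19, -0.13, -0.03, 0.0, 0.05], [-0.18, 0.19, -0.13, -0.03, 0.0, 0.04], [-0.18, 0.19, -0.12, -0.03, 0.0, 0.04], [-0.18, 0.2, -0.12, -0.03, 0.0, 0.05], [-0.17, 0.19, -0.13, -0.03, 0.0, 0.04], [-0.18, 0.2, -0.12, -0.03, 0.0, 0.04], [-0.04, 0.24, -0.03, 0.0, 0.0, 0.0], [-0.05, 0.23, -0.04, 0.0, 0.0, 0.0], [-0.05, 0.24, -0.03, 0.0, 0.0, 0.0]]
```

Request:
{"op": "jog_arm", "data": {"plan": [[[-0.23,-0.08,-0.16,0,0,0],[-0.24,-0.08,-0.17,0,0,0],[-0.23,-0.08,-0.16,0,0,0],[-0.23,-0.08,-0.17,0,0,0],[-0.23,-0.08,-0.16,0,0,0],[-0.24,-0.08,-0.16,0,0,0],[-0.18,0.18,-0.13,-0.04,0,0.05],[-0.19,0.18,-0.14,-0.03,0,0.06],[-0.19,0.18,-0.12,-0.04,0,0.05],[-0.18,0.18,-0.13,-0.04,0,0.05]]]}}

```text
time_s: 14.3
position: [0.5292, 0.0071, 0.0365]
tool_rot: [[0.458, 0.829, 0.321], [0.678, -0.56, 0.476], [0.574, -0.0, -0.819]]
ft_force: [-0.3, 5.7, 3.4]
grip_width: 0.0112
```

```bash
python3 - <<'E'
from h import *
s=env.observe(); print(s['time_s'],s['position'],s['ft_force'],s['grip_width'],s['q'])
p,R,C,a=dishpose(.079); print(ws(ST,C),a)
E
```

```text
14.3 [0.52921746 0.0071073  0.03646215] [-0.25180917  5.68271422  3.44364652] 0.011204073999729372 [-29.25140964  33.15633117 105.88658267  48.81430934  49.47305782
 -30.75339235]
[[-0.04096958  0.09749368]] 55.9559763254392
```

Request:
{"op": "jog_arm", "data": {"plan": [[[-0.18,0.19,-0.13,-0.03,0,0.05],[-0.18,0.19,-0.13,-0.03,0,0.04],[-0.18,0.19,-0.12,-0.03,0,0.04],[-0.18,0.2,-0.12,-0.03,0,0.05],[-0.17,0.19,-0.13,-0.03,0,0.04],[-0.18,0.2,-0.12,-0.03,0,0.04],[-0.04,0.24,-0.03,0,0,0],[-0.05,0.23,-0.04,0,0,0],[-0.05,0.24,-0.03,0,0,0],[0,0,0,0,0,0]]]}}

```text
time_s: 15.3
position: [0.5567, -0.086, 0.0367]
tool_rot: [[0.49, 0.8, 0.345], [0.657, -0.599, 0.458], [0.573, 0.002, -0.819]]
ft_force: [-2.9, -0.2, 6.5]
grip_width: 0.0111
```

Request:
{"op": "jog_arm", "data": {"plan": [[[0,0,0,0,0,0]]]}}

```text
time_s: 15.4
position: [0.5566, -0.0859, 0.0368]
tool_rot: [[0.49, 0.8, 0.346], [0.657, -0.6, 0.457], [0.573, 0.003, -0.82]]
ft_force: [-1.2, 0.1, 5.3]
grip_width: 0.0114
```

```bash
python3 - <<'E'
from h import *
s=env.observe(); print(s['time_s'],s['position'],s['ft_force'],s['grip_width'],s['q'])
snap(9)
p,R,C,a=dishpose()
im=np.load("pics/top9.npz")['im']; c,r,m=cover(im,"top",C,.079,.029); print('top',ws(ST,c),r,ws(ST,m))
traj([([.020,.0],53.3,7)])
E
```

```text
15.4 [ 0.55662325 -0.08586013  0.03683383] [-1.18035581  0.0545909   5.27253364] 0.011370213348795651 [-36.8422849   35.87452952  98.01999283  44.2407547   55.21446464
 -29.00878399]
top [[-0.03086661  0.00025225]] 22.216100692749023 [[-0.03747307  0.00015297]]
dish station [-25.   -0.6] ang 44.9
[[0.09, 0.11, 0.07, 0.0, 0.0, 0.0], [0.1, 0.11, 0.06, 0.0, 0.0, 0.0], [0.09, 0.12, 0.07, 0.0, 0.0, 0.0], [0.1, 0.11, 0.07, 0.0, 0.0, 0.0], [0.09, 0.11, 0.06, 0.0, 0.0, 0.0], [0.1, 0.11, 0.07, 0.0, 0.0, 0.0], [0.09, 0.11, 0.07, 0.0, 0.0, 0.0]]
```

View pics/top9.png

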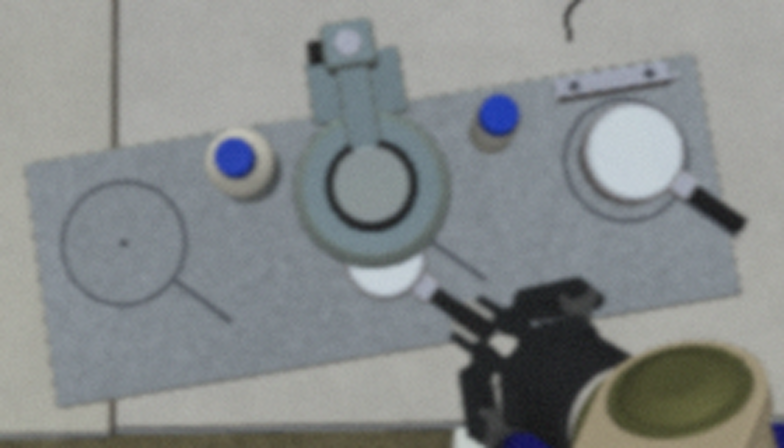

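View pics/scene9.png

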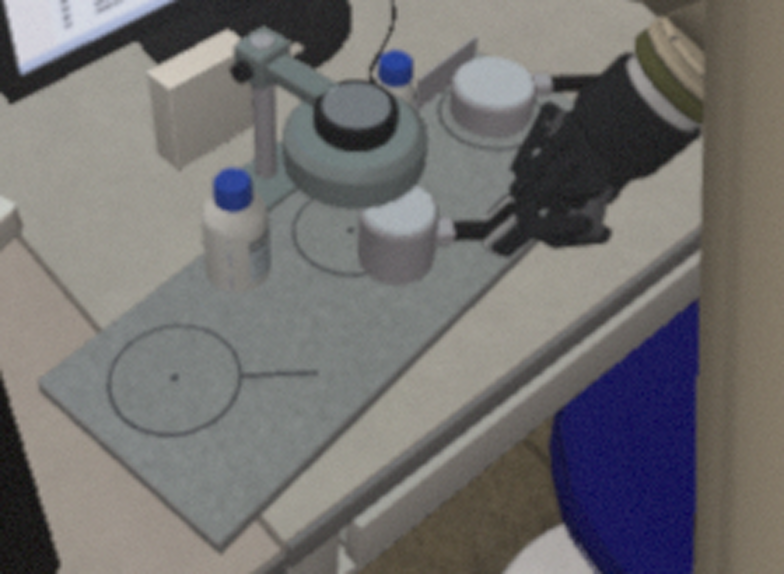

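The tall dish stands just in front of the head, with its handle parallel to the engraved line (top crop: dish (387,270), line ending (485,278)). The left ring is empty. Sliding it under the head.

Request:
{"op": "jog_arm", "data": {"plan": [[[0.09,0.11,0.07,0,0,0],[0.1,0.11,0.06,0,0,0],[0.09,0.12,0.07,0,0,0],[0.1,0.11,0.07,0,0,0],[0.09,0.11,0.06,0,0,0],[0.1,0.11,0.07,0,0,0],[0.09,0.11,0.07,0,0,0],[0,0,0,0,0,0],[0,0,0,0,0,0],[0,0,0,0,0,0]]]}}

```text
time_s: 16.5
position: [0.6008, -0.0775, 0.0367]
tool_rot: [[0.49, 0.801, 0.345], [0.656, -0.599, 0.458], [0.574, 0.002, -0.819]]
ft_force: [-0.8, 2.0, 3.9]
grip_width: 0.0114
```

```bash
python3 - <<'E'
from h import *
s=env.observe(); print(s['time_s'],s['position'],s['ft_force'],s['grip_width'],s['q'])
snap(10)
traj([([.020,.0],53.3,1)])
E
```

```text
16.5 [ 0.60083273 -0.07747541  0.03668687] [-0.82621632  1.95642078  3.87203688] 0.01139938874351851 [-33.28025239  38.25755808  91.70467423  43.46636096  56.3320223
 -23.41253895]
dish station [19.9  1.3] ang 44.9
[[-0.02, 0.03, -0.01, 0.0, 0.0, 0.0]]
```

View pics/top10.png

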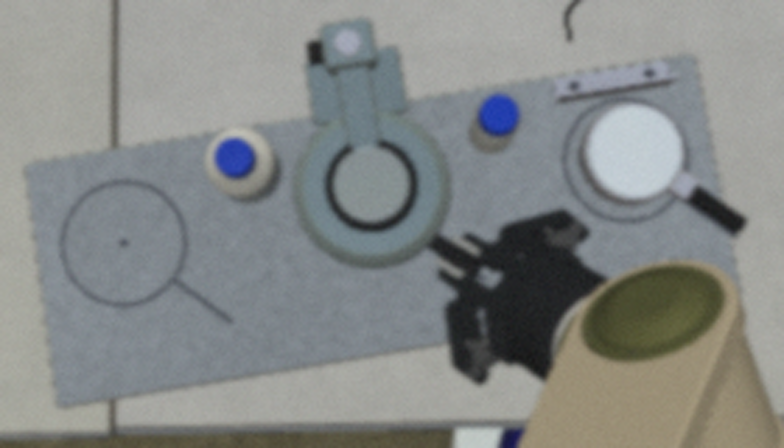

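View pics/scene10.png

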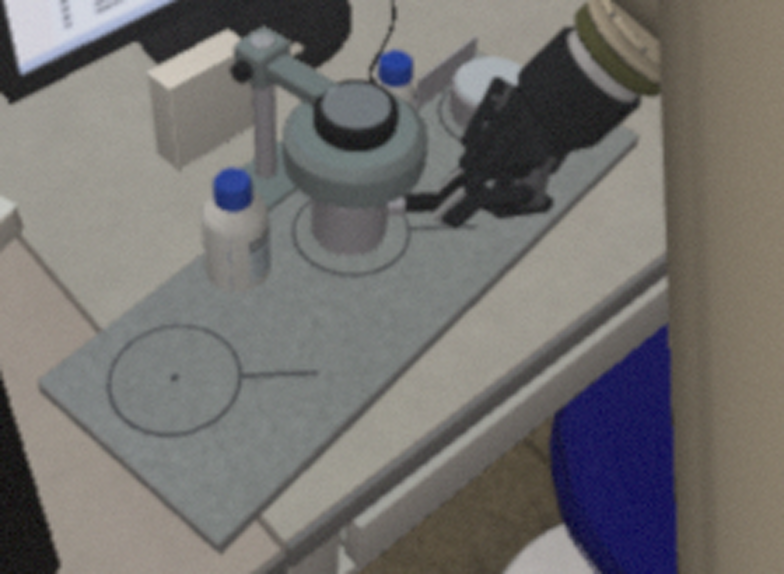

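Request:
{"op": "jog_arm", "data": {"plan": [[[0,0,0,0,0,0],[0,0,0,0,0,0],[0,0,0,0,0,0],[0,0,0,0,0,0],[0,0,0,0,0,0]]], "grip": -0.06}}

```text
time_s: 17.1
position: [0.6009, -0.0777, 0.0365]
tool_rot: [[0.49, 0.8, 0.345], [0.657, -0.599, 0.458], [0.573, 0.002, -0.819]]
ft_force: [-0.4, 0.1, -0.4]
grip_width: 0.0401
```

Request:
{"op": "jog_arm", "data": {"plan": [[[0,0,-0.3,0,0,0],[0,0,-0.6,0,0,0],[0,0,-0.8,0,0,0],[0,0,-0.8,0,0,0],[0,0,-0.8,0,0,0],[0,0,-0.8,0,0,0],[0,0,0,0,0,0],[0,0,0,0,0,0]]]}}

```text
time_s: 17.9
position: [0.544, -0.1532, 0.1715]
tool_rot: [[0.49, 0.8, 0.346], [0.657, -0.6, 0.457], [0.573, 0.003, -0.819]]
ft_force: [-0.7, -0.1, -0.4]
grip_width: 0.0402
```

```bash
python3 - <<'E'
from h import *
s=env.observe(); print(s['time_s'],s['position'],s['ft_force'],s['grip_width'])
snap(11)
im=np.load("pics/top11.npz")['im']; C=sw(ST,[[.02,-.185]],0)[0,:2]; c,r,m=cover(im,"top",C,.057,.036); print('wide top',ws(ST,c),r,ws(ST,m))
for n in("top","scene"):
  im=np.load(f"pics/{n}11.npz")['im']
  g=cv2.GaussianBlur(cv2.cvtColor(im,cv2.COLOR_RGB2GRAY).astype(np.float32),(0,0),1.0)
  for nm,y,cc in(('tall',0,.0645),('wide',-.185,.068)):
    UV=np.argwhere(g<80)[:,::-1]; W=toplane(n,UV,.05); L=ws(ST,W)-[.02,y]; r=np.hypot(*L.T); a=np.degrees(np.arctan2(-L[:,1],-L[:,0])); ok=(a>30)&(a<60)&(r>.055 if n=='top' else r>.03)&(r<.105); W=W[ok]
    ctr=W[:,:2].mean(0); v=np.linalg.svd(W[:,:2]-ctr)[2][0]; v=v*np.sign(v[0]); t=(W[:,:2]-ctr)@v
    tip=ctr+v*t.min(); print(n,nm,'right of front',np.degrees(np.arctan2(v[1],v[0])-ST[2]),'axis by tip(+2.5mm blur corr)',ws(ST,tip+v*.0895),np.ptp(t), 'by ctr',ws(ST,ctr+v*cc))
im=np.load("pics/scene11.npz")['im'][:,:,::-1]; big=cv2.resize(im[165:265,280:380],None,fx=6,fy=6,interpolation=cv2.INTER_CUBIC)
th=np.linspace(0,2*np.pi,200)
for y,rad,z,col in((0,.029,.02,(0,0,255)),(0,.046,.02,(0,255,0))):
    u=proj("scene",sw(ST,np.c_[.02+rad*np.cos(th),y+rad*np.sin(th)],z)); cv2.polylines(big,[np.int32((u-[280,165]+.5)*6)],True,col,1)
cv2.imwrite("pics/scene11b.png",big)
E
```

```text
17.9 [ 0.54404593 -0.15317054  0.17147197] [-0.67535842 -0.07368405 -0.39714686] 0.04018834525593252
wide top [[ 0.02180483 -0.18487272]] 31.338947296142578 [[ 0.02151699 -0.18487289]]
top tall right of front 46.254809661501156 axis by tip(+2.5mm blur corr) [[0.01862884 0.00217303]] 0.034137804240705075 by ctr [[ 0.01367046 -0.00300744]]
top wide right of front 44.565596133581785 axis by tip(+2.5mm blur corr) [[ 0.02049625 -0.18610697]] 0.0350837582329392 by ctr [[ 0.01816948 -0.18839872]]
scene tall right of front 43.156492499672886 axis by tip(+2.5mm blur corr) [[ 0.02090313 -0.0006217 ]] 0.04898969744788181 by ctr [[ 0.02141899 -0.00013801]]
scene wide right of front 30.739486252750336 axis by tip(+2.5mm blur corr) [[ 0.01586005 -0.20781666]] 0.056247777666051366 by ctr [[ 0.02287171 -0.2036469 ]]
```

View pics/top11.png

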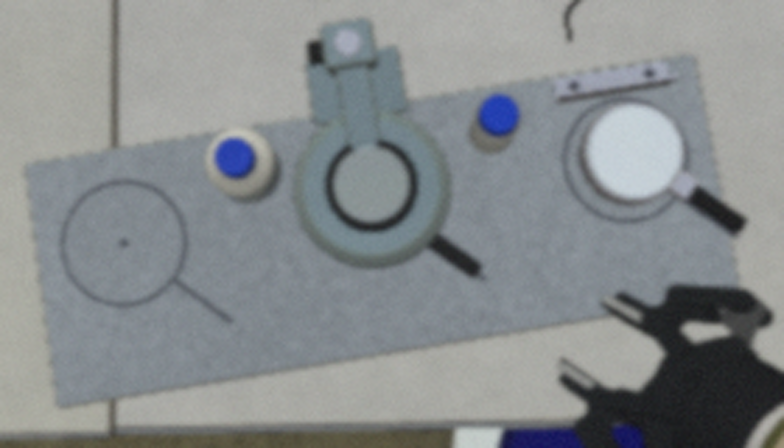

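View pics/scene11b.png

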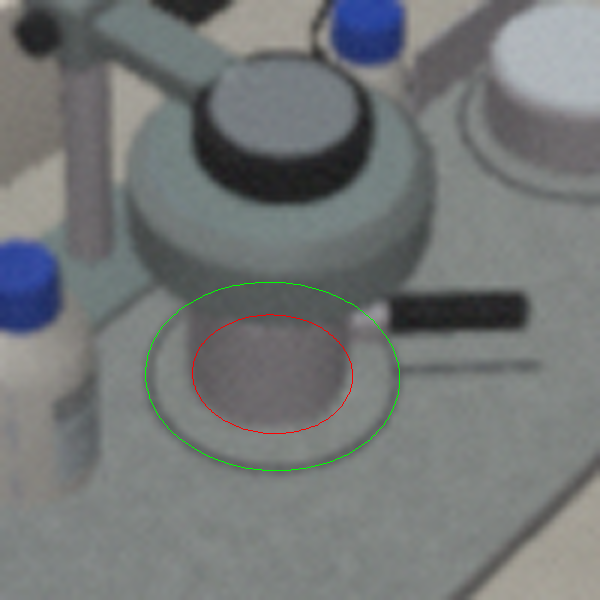

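Both dishes stand within about 2 mm of their ring centres with their handles over the lines. The bottle (235,160) and the vial (497,117) appear where they were, and the gripper is clear. Handing in.

```bash
python3 - <<'E'
from rig import env, close_job
print(close_job()); 
E
```

```text
the job is handed in; nothing more can be done
None
```

I slid the wide dish by its handle from under the inspection head to the right ring in front of the backstop. Only then did I slide the tall dish from the left ring to the middle one under the head. Both stayed on the plate; I let go, backed the arm off and handed the job in at about 18 s. `close_job` gave no verdict.

- **Wide dish:** about 2 mm from its ring centre in the top picture, with its handle at 44.6 to 45° against the 45° line.
- **Tall dish:** about 1 to 2.5 mm from the view ring centre by the arm's position, the handle tip and the base overlay. Its handle measured 46.3° in the top picture, 43.2° in the scene picture and 44.9° from the grip.
- **Bottle and vial:** they look unmoved in the last top picture; I did not measure them again.
- **Forces:** wrist force read up to about 17 N during the slides, well under the limit, and near zero after release.

**Checks that disagreed:**
- The last scene-camera fit of the wide dish put it at 31° and about 20 mm off. The gripper probably spoiled that fit, so I relied on the top picture.
- The tall dish's "by centre" estimate from the top picture was 7 mm off. The head hides part of the handle there, so I did not use it.

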